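# Rebuild the lower half of a small stamping tool

### The arm

A 6-joint arm with a two-finger parallel gripper is mounted at the origin on the work surface. World frame = base frame: x ahead of the robot, y to its left, z up, the work surface at z = 0. Lengths are in m, angles in rad, forces in N, time in s.
With the tool pointing down it reaches from about 0.425 to 0.95 m from the base axis. Payload 3.5 kg.
Tool frame: the origin (TCP) lies midway between the tips of the shut fingers; the grasp point (between the pads) lies 19 mm behind it; z points along the fingers, y is the line along which they close (so a half turn about z gives the same grasp; the last joint's range is limited). The gripper opens to 85 mm and grips with 20 to 120 N. Pads are 22 mm wide; open, the fingers measure 114 mm over their backs; the gripper's body (76 mm by 85 mm) begins 54 mm behind the grasp point. The pads swing forward as they close: fully open they stand 13 mm farther back than shut.
Start: joints at [1.166, 0.286, 1.577, -0, 1.279, -0.15], TCP at [0.17, 0.653, 0.231] pointing down, gripper open.
Joint ranges: [-2.77, 2.77], [-0.9, 2.22], [0.21, 2.48], [-1.53, 4.67], [0.24, 2.81], [-2.84, 2.84]. Speed limits (rad/s): [2.79, 2.79, 3.14, 3.14, 3.14, 3.14].

### API

Orientations are given as a unit quaternion [x, y, z, w].
In Python, from plant import * gives the robot as it stands.
- The arm moves only by the tool move_arm, never from a script. Its argument "moves" is a list of rows, each a list of 3 entries, a list of its own where there are three numbers: the opening, from 0 (shut) to 1 (fully open), then the shift along the tool's x, y, z in m, then the turn, a rotation vector about the tool's x, y, z in rad. A call has exactly 10 rows; each row shifts and turns the commanded pose from where the row before left it, along the tool's axes as they then stand; what a row does not reach is not made up. A row lasts 1/12 s, in which the tool goes at most 41.7 mm and 7.16 degrees, less where a joint would pass 70% of its speed; a pose out of reach is approached as far as the arm can. A call is refused whole if a number of a shift passes 0.0417 or a number of a turn 0.125, either way. A call with a gripper value outside its range is refused whole. The fingers move at their own pace and stop on an object; "grip_force" is the grip in N (left out, the last holds). Time passes only in rows, so rows that do not move let the fingers close, or fill a call up. It gives the time, the measured TCP pose, the force, the opening and the grip force at its end, in the units of the state.
- get_state(): the state, without advancing time (a new reading comes with each control period).
- read_camera(name): name is "scene" or "top" or "wrist"; returns the picture (400x640x3 uint8, red, green, blue); there is no depth.
- camera_params(name): a dict with "fx", "fy", "cx", "cy" (pixels), "rvec" (rotation vector, rad) and "tvec" (3), from world to camera coordinates, as OpenCV has them; the wrist camera has in their place "tool_from_camera" (4x4, takes a point from camera to tool coordinates, whose origin is the TCP and whose axes are the flange's). Camera axes: x right, y down, z forward; pixel columns grow to the right and rows downward; lengths in m; the calibration is good to about 2 mm. A picture is of the moment at which its call begins: read the wrist's pose just before it. camera_params takes no time and is no camera call.
- sign_off(): hands the job in; it is judged then, once.
The state is a dict: "time": time; "qpos": joint angles; "dq": joint speeds; "joint_efforts": joint torques, N m; "eef_pos": TCP position; "tcp_rot": TCP orientation; "contact_force": force on the tool from outside, world axes, zero at the start; "wrist_torque": the same for the moment, N m; "opening": opening from 0.0 (shut) to 1.0 (fully open); "finger_force": force on a finger pad.
Only numpy, scipy, OpenCV 4.12 (cv2) and the standard library are available. Lean on these libraries where they do the work, as an engineer would, in place of code of your own. Each camera call takes 0.05 s, during which the arm holds its last target. There are 200 camera calls.

### The job

Rebuild the stamping tool on its dark steel base plate: set the steel die block on the marked seat midway between the two guide pillars, the blue spacer on the marked seat between the die block and the brass-topped pillar, and the yellow spacer on the marked seat between the die block and the all-black pillar, all three flat and square to the plate. Then lay the aluminium bridge plate across the tops of both spacers, centred over the die block and square to the base plate, and stand the red-topped plug upright on the middle of the bridge. Leave the clear parts box where it is.

Things in the scene. Friction and masses are not known exactly. Their poses are not given: they have to be found in the camera images.
- base_plate: Dark steel plate on the bench, fixed, 120 (x) x 270 (y) x 24 (z) mm. Origin: centre of its underside (top face 24 mm higher); x along its short side (roughly away from the robot). White outlines on top mark the seats: die block at x 0, y 0; spacers at x 0, y +65 and -65 mm. Guide pillars stand at x 0, y +115 and -115 mm; which is on which side varies.
- pillar_brass: Guide pillar with a bright brass top and a steel shaft, 26 mm diameter, 54 mm tall, standing upright on the base plate, fixed. Origin: centre of its foot, on the plate's top face; z up.
- pillar_black: All-black guide pillar, 26 mm diameter, 54 mm tall, standing upright on the base plate, fixed. Origin: centre of its foot, on the plate's top face; z up.
- die_block: Loose bright steel die block, 48 (x) x 52 (y) x 28 (z) mm, about 0.5 kg, with a brass ring round a dark bore in its top (flat, look only). Origin: centre of its underside; z up. On its seat it is square to the plate.
- spacer_blue: Loose blue-painted steel spacer, 44 (x) x 22 (y) x 34 (z) mm, about 0.24 kg. Origin: centre of its underside; z up. On its seat its long side (x) lies along the plate's x.
- spacer_yellow: Loose yellow-painted steel spacer, same size as the blue one: 44 (x) x 22 (y) x 34 (z) mm, about 0.24 kg. Origin: centre of its underside; z up. On its seat its long side (x) lies along the plate's x.
- bridge: Loose flat aluminium bridge plate, 56 (x) x 160 (y) x 16 (z) mm, about 0.38 kg, with a dark disc at the middle of its top. Origin: centre of its underside; z up. In place it rests on both 34 mm spacers, its long side (y) along the base plate's y, its underside 58 mm above the base plate's origin; the die block below it stays 6 mm clear.
- plug: Loose upright steel plug with a red top: round foot 40 mm in diameter and 8 mm high, above it a shank of 22 mm diameter, 46 mm tall in all, about 0.17 kg. Origin: centre of its underside; z up along the shank.
- parts_box: Open clear plastic box of screws, 85 (x) x 130 (y) x 40 (z) mm, loose, not to be moved. Origin: centre of its underside; z up.

How it is judged:
At the end, for the whole second after the job is handed in: Die, spacers flat on the plate within 10 mm of their seats (spacers 12 mm lengthwise, blue by brass, yellow by black pillar), square within 0.2 rad; bridge level on both spacers, within 12 mm of centre, 0.15 rad; plug upright on it within 12 mm of its middle; parts box unmoved; all at rest (x of die_block in the frame of base_plate between -0.01 and 0.01 m and y of die_block in the frame of base_plate between -0.01 and 0.01 m and z of die_block in the frame of base_plate between 0.021 and 0.027 m and (angle between the x axis of die_block and the x axis of base_plate, either way round below 0.2 rad or angle between the y axis of die_block and the x axis of base_plate, either way round below 0.2 rad) and angle between each of die_block, spacer_blue, spacer_yellow, bridge's own z axis and vertical below 0.06 rad and x of spacer_blue in the frame of base_plate between -0.01 and 0.01 m and y of spacer_blue in the frame of base_plate between -0.077 and 0.077 m and z of spacer_blue in the frame of base_plate between 0.021 and 0.027 m and horizontal distance between spacer_blue and pillar_brass between 0.038 and 0.062 m and angle between the x axis of each of spacer_blue, spacer_yellow and the x axis of base_plate, either way round below 0.2 rad and x of spacer_yellow in the frame of base_plate between -0.01 and 0.01 m and y of spacer_yellow in the frame of base_plate between -0.077 and 0.077 m and z of spacer_yellow in the frame of base_plate between 0.021 and 0.027 m and horizontal distance between spacer_yellow and pillar_black between 0.038 and 0.062 m and x of bridge in the frame of base_plate between -0.012 and 0.012 m and y of bridge in the frame of base_plate between -0.012 and 0.012 m and z of bridge in the frame of base_plate between 0.054 and 0.062 m and angle between the x axis of bridge and the x axis of base_plate, either way round below 0.15 rad and horizontal distance between plug and bridge below 0.012 m and z of plug in the frame of bridge between 0.013 and 0.019 m and angle between plug's own z axis and vertical below 0.08 rad and linear speed of each of die_block, spacer_blue, spacer_yellow, bridge, plug below 0.01 m/s and angular speed of each of die_block, spacer_blue, spacer_yellow, bridge, plug below 0.1 rad/s); the robot touches nothing.
It fails at once if the clear parts box is moved by more than 25 mm (distance of parts_box from where it was at the start of the episode above 0.025 m).
It also fails if it takes over 144 s, if anything falls off the work surface, if the arm or the gripper's body presses on something with over 40 N, if the wrist force passes 120 N, or if a joint passes its speed limit or range.

## Working session

There is one attempt and no reset: what is moved stays moved. The work goes in short steps, Python scripts to look and compute and a tool call to move; the robot and the scene stay as the last step left them, time stands still between calls to the robot, and variables do not carry over. Pictures are saved under pics/ and viewed, at most 14 in all, crops included, and the job is handed in when it is done.

Besides the shell and the picture viewer there is one more tool, called after "Call:" as name(argument=value, ...), one argument or row to a line, values as JSON. move_arm: Moves the arm, as the interface text tells. Its arguments: {"type":"object","properties":{"moves":{"type":"array"},"grip_force":{"type":"number"}},"required":["moves"]}

```bash
ls; mkdir -p pics; python3 - <<'E'
from plant import *
import cv2
s=get_state();print({k:np.round(v,3).tolist() if 0 else v for k,v in s.items()}) if 0 else print(s)
for n in ["scene","top"]:
    im=read_camera(n);cv2.imwrite(f"pics/{n}0.png",im[:,:,::-1]);print(n,camera_params(n))
print(camera_params("wrist"))
E
```

```text
pics
{'time': 0.0, 'qpos': array([ 1.16599873e+00,  2.87149912e-01,  1.57818562e+00,  8.77197910e-06,
        1.27862373e+00, -1.50020763e-01]), 'dq': array([ 4.67057557e-04,  3.61301929e-05,  1.90685966e-04,  8.23468388e-04,
       -2.37336136e-03,  3.28613990e-04]), 'joint_efforts': array([ 5.11900344e-04, -4.05996323e+01, -2.92621511e+01, -1.68359120e-04,
        5.93975405e-03,  1.30017725e-05]), 'eef_pos': array([0.16983748, 0.65259603, 0.22995303]), 'tcp_rot': array([ 1.27045326e-01,  9.91896207e-01, -1.13691685e-03, -3.28104136e-04]), 'contact_force': array([-0.60215846,  0.22886391,  0.40419474]), 'wrist_torque': array([ 0.03704289, -0.00562816, -0.00454883]), 'finger_force': 0.0, 'opening': 1.0022486216177657}
scene {'fx': 468.5752583981607, 'fy': 468.5752583981607, 'cx': 326.0727270508606, 'cy': 194.13773157218523, 'rvec': array([ 2.30402521,  0.69403817, -0.24975337]), 'tvec': array([-0.42666848, -0.16300627,  1.44855285])}
top {'fx': 378.2583963130066, 'fy': 378.2583963130066, 'cx': 322.11856980433583, 'cy': 198.99737479643255, 'rvec': array([ 2.16302962, -2.11100235,  0.19042944]), 'tvec': array([-0.00611174,  0.46981102,  1.05867059])}
{'fx': 300.5612416634437, 'fy': 300.5612416634437, 'cx': 321.6518683445776, 'cy': 201.670273586207, 'tool_from_camera': array([[-3.22020896e-04, -9.61820151e-01, -2.73682104e-01,
         6.77782233e-02],
       [ 9.99999938e-01, -2.71348653e-04, -2.23004254e-04,
        -5.30243726e-04],
       [ 1.40226715e-04, -2.73682159e-01,  9.61820179e-01,
        -1.43024429e-01],
       [ 0.00000000e+00,  0.00000000e+00,  0.00000000e+00,
         1.00000000e+00]])}
```

View pics/scene0.png

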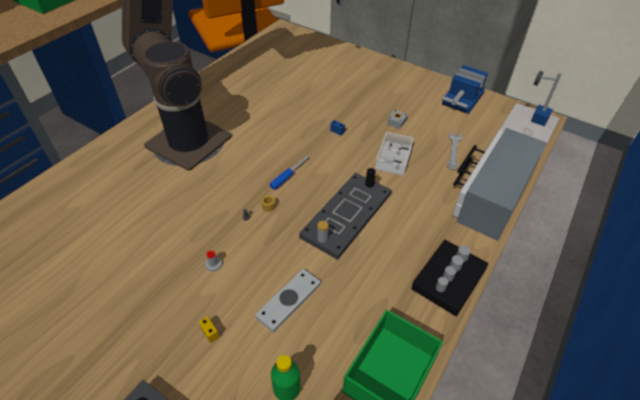

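View pics/top0.png

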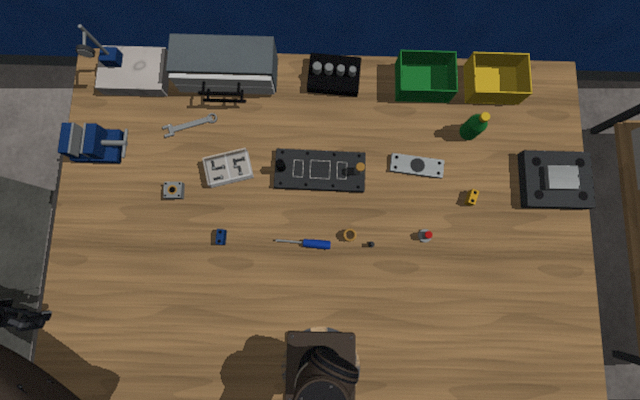

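The top view shows the die block at (172,190), blue spacer (220,237), parts box (228,168) and plate (320,170) with the black pillar on its left and the brass one on its right. The bridge is at (417,165), the yellow spacer at (473,197) and the plug at (426,236).

```bash
cat > h.py <<'E'
from plant import *
import numpy as np, cv2
from scipy.spatial.transform import Rotation as R
def cam(name,s=None):
    p=camera_params(name)
    if name=="wrist":
        T=p["tool_from_camera"];Rt=R.from_quat(s["tcp_rot"]).as_matrix()
        return p,Rt@T[:3,:3],s["eef_pos"]+Rt@T[:3,3]
    M=cv2.Rodrigues(p["rvec"])[0];return p,M.T,-M.T@p["tvec"]
def ray(px,c,z):
    p,Rc,o=c;px=np.atleast_2d(np.asarray(px,float))
    d=np.c_[(px[:,0]-p["cx"])/p["fx"],(px[:,1]-p["cy"])/p["fy"],np.ones(len(px))]@Rc.T
    return (o+d*((z-o[2])/d[:,2])[:,None])[:,:2]
def yaw(s): # angle of tool y axis in world
    m=R.from_quat(s["tcp_rot"]).as_matrix();return np.arctan2(m[1,1],m[0,1])
def wrap(a,per=np.pi): return (a+per/2)%per-per/2
def snap(name):
    s=get_state();im=read_camera("wrist");cv2.imwrite(f"pics/{name}.png",im[:,:,::-1]);return s,im,cam("wrist",s)
def go(s,x,y,z,yw=None):
    """turn about tool z (rotvec), then the shift in turned tool axes, to put the TCP at x,y,z with tool-y angle yw (mod pi)"""
    a=yaw(s);t=0 if yw is None else wrap(yw-a)
    m=R.from_quat(s["tcp_rot"]).as_matrix();m2=m@R.from_rotvec([0,0,-t]).as_matrix()
    d=m2.T@(np.array([x,y,z])-s["eef_pos"]);tilt=np.degrees(np.arccos(-m[2,2]))
    print("turn z %.4f | shift mm %s | yaw now %.3f tilt %.2f q6 %.2f t %.1f"%(-t,np.round(d*1e3,1),a,tilt,s["qpos"][5],s["time"]))
def under(s,x,y,z,yw=None):
    """TCP position putting camera nadir over x,y"""
    a=yaw(s) if yw is None else yaw(s)+wrap(yw-yaw(s)); tx=np.array([np.sin(a),-np.cos(a)])
    tx=np.array([np.cos(a+np.pi/2),np.sin(a+np.pi/2)])
    return x-0.0678*tx[0],y-0.0678*tx[1],z
E
python3 - <<'E'
from h import *
s=get_state();m=R.from_quat(s["tcp_rot"]).as_matrix();print(m[:,:2].T.round(3))
c=cam("top")
for n,px,z in [("die",(172,190),.028),("blue",(220,236),.034),("box",(228,168),.03),("plateL",(280,166),.078),("plateR",(360,168),.078),("plate",(320,170),.024),("bridge",(417,165),.016),("yel",(473,196),.034),("plug",(426,235),.03),("can",(350,235),.02),("bottle",(475,126),.05)]:
    print(n,ray(px,c,z).round(3))
E
```

```text
[[-0.968  0.252  0.   ]
 [ 0.252  0.968 -0.002]]
die [[0.487 0.446]]
blue [[0.356 0.295]]
box [[0.558 0.286]]
plateL [[0.555 0.127]]
plateR [[ 0.555 -0.1  ]]
plate [[0.56  0.014]]
bridge [[ 0.585 -0.279]]
yel [[ 0.491 -0.437]]
plug [[ 0.373 -0.298]]
can [[ 0.369 -0.078]]
bottle [[ 0.701 -0.446]]
```

```bash
python3 - <<'E'
from h import *
s=get_state();y=np.pi/2
go(s,*under(s,.487,.446,.22,y),y)
go(s,*under(s,.557,.014,.30,y),y)
E
```

```text
turn z -0.2548 | shift mm [-384.9 -206.6   10.1] | yaw now 1.316 tilt 0.13 q6 -0.15 t 0.1
turn z -0.2548 | shift mm [-454.9 -638.8  -69.1] | yaw now 1.316 tilt 0.13 q6 -0.15 t 0.1
```

Call:
move_arm(
  moves=[
    [1, [0, 0, 0], [0, 0, -0.125]],
    [1, [0, 0, 0], [0, 0, -0.125]],
    [1, [-0.032, -0.017, 0], [0, 0, 0]],
    [1, [-0.032, -0.017, 0], [0, 0, 0]],
    [1, [-0.032, -0.017, 0], [0, 0, 0]],
    [1, [-0.032, -0.017, 0], [0, 0, 0]],
    [1, [-0.032, -0.017, 0], [0, 0, 0]],
    [1, [-0.032, -0.017, 0], [0, 0, 0]],
    [1, [-0.032, -0.017, 0], [0, 0, 0]],
    [1, [-0.032, -0.017, 0], [0, 0, 0]],
  ],
  grip_force=60,
)

```text
time: 0.93
eef_pos: [0.4266, 0.5147, 0.2307]
tcp_rot: [0.002, 1.0, -0.0, -0.0]
contact_force: [0.2, 0.7, 0.3]
opening: 1.003
finger_force: 0.0
```

Call:
move_arm(
  moves=[
    [1, [-0.032, -0.017, 0], [0, 0, 0]],
    [1, [-0.032, -0.017, 0], [0, 0, 0]],
    [1, [-0.032, -0.017, 0], [0, 0, 0]],
    [1, [-0.032, -0.017, 0], [0, 0, 0]],
    [1, [0, 0, 0], [0, 0, 0]],
    [1, [0, 0, 0], [0, 0, 0]],
    [1, [0, 0, 0], [0, 0, 0]],
    [1, [0, 0, 0], [0, 0, 0]],
    [1, [0, 0, 0], [0, 0, 0]],
    [1, [0, 0, 0], [0, 0, 0]],
  ],
)

```text
time: 1.77
eef_pos: [0.5519, 0.4483, 0.2315]
tcp_rot: [0.001, 1.0, 0.0, -0.0]
contact_force: [-0.1, -0.8, 0.6]
opening: 1.0
finger_force: 0.0
```

```bash
python3 - <<'E'
from h import *
s,im,c=snap("w1");print(s["eef_pos"],yaw(s),s["qpos"].round(2))
E
```

```text
[0.55193076 0.4483141  0.23145733] 1.567868875896869 [ 0.54  0.36  1.48  0.    1.3  -1.03]
```

View pics/w1.png

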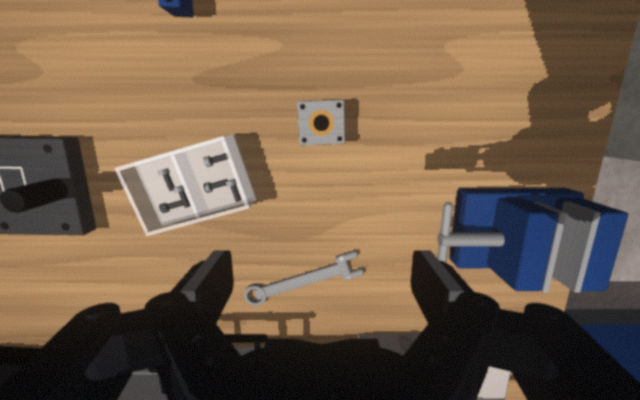

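The wrist view shows the die block at (321,122), nearly square and directly below the camera. The box is at (190,185) and the plate edge is on the left.

```bash
cat >> h.py <<'E'
def rect(mask,c,z,near):
    """largest-near contour -> world plane -> min area rect: centre, long side, short side, angle of long side"""
    mask=cv2.morphologyEx(mask.astype(np.uint8),cv2.MORPH_OPEN,np.ones((3,3)))
    cs=[k for k in cv2.findContours(mask,cv2.RETR_EXTERNAL,cv2.CHAIN_APPROX_NONE)[0] if cv2.contourArea(k)>150]
    k=min(cs,key=lambda k:np.linalg.norm(np.array(cv2.boundingRect(k)[:2])+np.array(cv2.boundingRect(k)[2:])/2-near))
    w=ray(k[:,0,:],c,z);r=cv2.minAreaRect((w*1e3).astype(np.float32));b=cv2.boxPoints(r)
    e=[b[1]-b[0],b[2]-b[1]];e.sort(key=np.linalg.norm)
    print("c",np.round(np.array(r[0])/1e3,4),"long %.1f short %.1f ang %.3f"%(np.linalg.norm(e[1]),np.linalg.norm(e[0]),wrap(np.arctan2(e[1][1],e[1][0]))),"bb",cv2.boundingRect(k))
    return np.array(r[0])/1e3,wrap(np.arctan2(e[1][1],e[1][0]))
E
python3 - <<'E'
from h import *
im=cv2.imread("pics/w1.png");s=get_state();c=cam("wrist",s)
hsv=cv2.cvtColor(im,cv2.COLOR_BGR2HSV)
print(hsv[105,320],hsv[90,320],hsv[120,352])
p,a=rect((hsv[...,1]<60)&(hsv[...,2]>90),c,.028,(321,122))
a=wrap(a-np.pi/2); print(a)
go(s,p[0],p[1],.10,a);go(s,p[0],p[1],.006,a)
E
```

```text
[  0   5 161] [ 15 118 160] [ 14 112 100]
c [0.4908 0.4464] long 51.8 short 47.4 ang -1.554 bb (297, 100, 48, 45)
0.016834974
turn z 1.5508 | shift mm [ -0.7 -61.3 131.5] | yaw now 1.568 tilt 0.00 q6 -1.03 t 1.8
turn z 1.5508 | shift mm [ -0.7 -61.3 225.5] | yaw now 1.568 tilt 0.00 q6 -1.03 t 1.8
```

Call:
move_arm(
  moves=[
    [1, [0, 0, 0], [0, 0, 0.1193]],
    [1, [0, 0, 0], [0, 0, 0.1193]],
    [1, [0, 0, 0], [0, 0, 0.1193]],
    [1, [0, 0, 0], [0, 0, 0.1193]],
    [1, [0, 0, 0], [0, 0, 0.1193]],
    [1, [0, 0, 0], [0, 0, 0.1193]],
    [1, [0, 0, 0], [0, 0, 0.1193]],
    [1, [0, 0, 0], [0, 0, 0.1193]],
    [1, [0, 0, 0], [0, 0, 0.1193]],
    [1, [0, 0, 0], [0, 0, 0.1193]],
  ],
)

```text
time: 2.65
eef_pos: [0.5525, 0.4479, 0.2315]
tcp_rot: [0.566, 0.825, 0.0, 0.0]
contact_force: [-0.0, 0.9, 0.6]
opening: 1.0
finger_force: 0.0
```

Call:
move_arm(
  moves=[
    [1, [0, 0, 0], [0, 0, 0.1193]],
    [1, [0, 0, 0], [0, 0, 0.1193]],
    [1, [0, 0, 0], [0, 0, 0.1193]],
    [1, [0, -0.015, 0.033], [0, 0, 0]],
    [1, [0, -0.015, 0.033], [0, 0, 0]],
    [1, [0, -0.015, 0.033], [0, 0, 0]],
    [1, [0, -0.016, 0.033], [0, 0, 0]],
    [1, [0, 0, 0], [0, 0, 0]],
    [1, [0, 0, 0], [0, 0, 0]],
    [1, [0, 0, 0], [0, 0, 0]],
  ],
)

```text
time: 3.48
eef_pos: [0.4938, 0.4476, 0.1019]
tcp_rot: [0.702, 0.713, 0.002, 0.001]
contact_force: [0.9, -0.5, 1.1]
opening: 0.999
finger_force: 0.0
```

```bash
python3 - <<'E'
from h import *
s=get_state();go(s,.4908,.4464,.006,.0168)
E
```

```text
turn z -0.0012 | shift mm [-1.3 -3.4 95.9] | yaw now 0.016 tilt 0.25 q6 0.57 t 3.5
```

Call:
move_arm(
  moves=[
    [1, [-0.001, -0.002, 0.02], [0, 0, 0]],
    [1, [0, 0, 0.02], [0, 0, 0]],
    [1, [0, 0, 0.02], [0, 0, 0]],
    [1, [0, 0, 0.018], [0, 0, 0]],
    [1, [0, 0, 0.016], [0, 0, 0]],
    [1, [0, 0, 0], [0, 0, 0]],
    [1, [0, 0, 0], [0, 0, 0]],
    [0, [0, 0, 0], [0, 0, 0]],
    [0, [0, 0, 0], [0, 0, 0]],
    [0, [0, 0, 0], [0, 0, 0]],
  ],
)

```text
time: 4.32
eef_pos: [0.4912, 0.4461, 0.0073]
tcp_rot: [0.702, 0.712, 0.001, 0.0]
contact_force: [-1.5, 0.4, 4.7]
opening: 0.605
finger_force: 3.7
```

Call:
move_arm(
  moves=[
    [0, [0, 0, 0], [0, 0, 0]],
    [0, [0, 0, 0], [0, 0, 0]],
    [0, [0, 0, 0], [0, 0, 0]],
    [0, [0, 0, 0], [0, 0, 0]],
    [0, [0, 0, 0], [0, 0, 0]],
    [0, [0, 0, 0], [0, 0, 0]],
    [0, [0, 0, 0], [0, 0, 0]],
    [0, [0, 0, -0.01], [0, 0, 0]],
    [0, [0, 0, -0.02], [0, 0, 0]],
    [0, [0, 0, -0.02], [0, 0, 0]],
  ],
)

```text
time: 5.15
eef_pos: [0.488, 0.4439, 0.053]
tcp_rot: [0.702, 0.712, -0.003, -0.0]
contact_force: [0.1, 0.3, -3.7]
opening: 0.543
finger_force: 65.1
```

Call:
move_arm(
  moves=[
    [0, [0, 0, -0.035], [0, 0, 0]],
    [0, [0, 0, -0.035], [0, 0, 0]],
    [0, [0, 0, -0.03], [0, 0, 0]],
    [0, [-0.036, 0.005, -0.01], [0, 0, 0]],
    [0, [-0.036, 0.005, -0.01], [0, 0, 0]],
    [0, [-0.036, 0.005, -0.01], [0, 0, 0]],
    [0, [-0.036, 0.005, -0.01], [0, 0, 0]],
    [0, [-0.036, 0.005, -0.01], [0, 0, 0]],
    [0, [-0.036, 0.005, -0.01], [0, 0, 0]],
    [0, [-0.036, 0.005, -0.01], [0, 0, 0]],
  ],
)

```text
time: 5.98
eef_pos: [0.5276, 0.192, 0.2242]
tcp_rot: [0.702, 0.713, -0.001, -0.001]
contact_force: [0.4, 0.3, -5.1]
opening: 0.548
finger_force: 65.2
```

Call:
move_arm(
  moves=[
    [0, [-0.036, 0.005, -0.01], [0, 0, 0]],
    [0, [-0.036, 0.005, -0.01], [0, 0, 0]],
    [0, [-0.036, 0.005, -0.01], [0, 0, 0]],
    [0, [-0.036, 0.005, -0.01], [0, 0, 0]],
    [0, [-0.036, 0.005, -0.01], [0, 0, 0]],
    [0, [-0.036, 0.005, -0.01], [0, 0, 0]],
    [0, [-0.036, 0.005, -0.01], [0, 0, 0]],
    [0, [0, 0, 0], [0, 0, 0]],
    [0, [0, 0, 0], [0, 0, 0]],
    [0, [0, 0, 0], [0, 0, 0]],
  ],
)

```text
time: 6.82
eef_pos: [0.5667, -0.0572, 0.2938]
tcp_rot: [0.702, 0.712, -0.001, -0.002]
contact_force: [0.2, 0.4, -4.7]
opening: 0.541
finger_force: 65.3
```

```bash
python3 - <<'E'
from h import *
s,im,c=snap("w2");print(s["eef_pos"],yaw(s),s["opening"])
hsv=cv2.cvtColor(im,cv2.COLOR_RGB2HSV);print(hsv[115,330],hsv[100,310])
E
```

```text
[ 0.56673678 -0.0572392   0.29375462] 0.01431224374225399 0.5406763497731549
[ 0  6 81] [15  6 82]
```

View pics/w2.png

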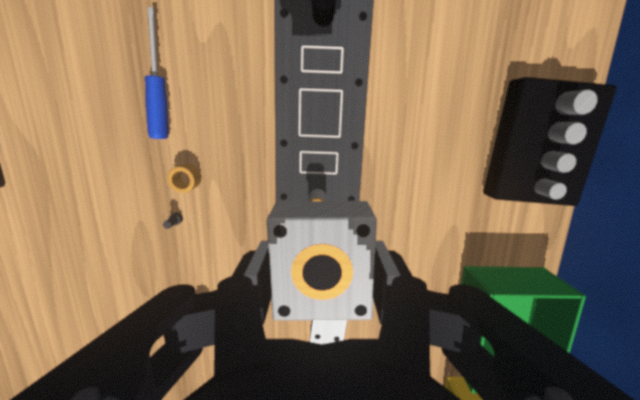

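The seat outlines show up at (322,60), (321,113) and (319,162). The black pillar is at the top (+y), brass at (318,195), and the die is held square.

```bash
python3 - <<'E'
from h import *
im=cv2.imread("pics/w2.png");s=get_state();c=cam("wrist",s)
hsv=cv2.cvtColor(im,cv2.COLOR_BGR2HSV)
m=(hsv[...,1]<60)&(hsv[...,2]>125);m[:,:285]=0;m[:,360:]=0;m[200:]=0
m=cv2.dilate(m.astype(np.uint8),np.ones((3,3)))
P=[rect(m,c,.024,n)[0] for n in [(322,60),(321,113),(319,162)]]
d=P[0]-P[2];th=np.arctan2(d[1],d[0])-np.pi/2;o=np.mean(P,0)
print("plate",o,"yaw",th,"L",np.linalg.norm(d))
go(s,o[0],o[1],.15,th);go(s,o[0],o[1],.031,th)
E
```

```text
c [0.5652 0.0811] long 56.9 short 34.6 ang -0.005 bb (299, 44, 46, 31)
c [0.5642 0.016 ] long 64.8 short 60.9 ang 1.564 bb (297, 87, 48, 52)
c [ 0.5629 -0.0489] long 56.8 short 34.9 ang -0.019 bb (298, 149, 42, 27)
plate [0.56409788 0.01605621] yaw -0.0177115724789616 L 0.1300128884659239
turn z 0.0333 | shift mm [ 72.4  -3.5 143.8] | yaw now 0.016 tilt 0.19 q6 -0.29 t 6.9
turn z 0.0333 | shift mm [ 72.3  -3.1 262.8] | yaw now 0.016 tilt 0.19 q6 -0.29 t 6.9
```

Call:
move_arm(
  moves=[
    [0, [0, 0, 0], [0, 0, 0.0333]],
    [0, [0.014, -0.001, 0.028], [0, 0, 0]],
    [0, [0.014, -0.001, 0.028], [0, 0, 0]],
    [0, [0.014, -0.001, 0.028], [0, 0, 0]],
    [0, [0.015, 0, 0.03], [0, 0, 0]],
    [0, [0.015, 0, 0.03], [0, 0, 0]],
    [0, [0, 0, 0.03], [0, 0, 0]],
    [0, [0, 0, 0.03], [0, 0, 0]],
    [0, [0, 0, 0], [0, 0, 0]],
    [0, [0, 0, 0], [0, 0, 0]],
  ],
)

```text
time: 7.7
eef_pos: [0.5636, 0.0163, 0.0889]
tcp_rot: [0.713, 0.701, -0.002, -0.003]
contact_force: [1.0, 0.9, -4.4]
opening: 0.544
finger_force: 65.2
```

```bash
python3 - <<'E'
from h import *
s=get_state();go(s,.5641,.0161,.0315,-.0177);go(s,.5641,.0161,.0315)
E
```

```text
turn z 0.0016 | shift mm [-0.2  0.9 57.4] | yaw now -0.016 tilt 0.38 q6 -0.14 t 7.7
turn z 0.0000 | shift mm [-0.2  0.9 57.4] | yaw now -0.016 tilt 0.38 q6 -0.14 t 7.7
```

Call:
move_arm(
  moves=[
    [0, [0, 0, 0.015], [0, 0, 0]],
    [0, [0, 0, 0.015], [0, 0, 0]],
    [0, [0, 0, 0.012], [0, 0, 0]],
    [0, [0, 0, 0.008], [0, 0, 0]],
    [0, [0, 0, 0.005], [0, 0, 0]],
    [0, [0, 0, 0.002], [0, 0, 0]],
    [0, [0, 0, 0], [0, 0, 0]],
    [0.8, [0, 0, 0], [0, 0, 0]],
    [0.8, [0, 0, 0], [0, 0, 0]],
    [0.8, [0, 0, 0], [0, 0, 0]],
  ],
)

```text
time: 8.53
eef_pos: [0.5679, 0.0143, 0.0364]
tcp_rot: [0.714, 0.701, 0.001, 0.002]
contact_force: [0.3, 0.3, 0.3]
opening: 0.801
finger_force: 0.0
```

Call:
move_arm(
  moves=[
    [1, [0, 0, 0], [0, 0, 0]],
    [1, [0, 0, 0], [0, 0, 0]],
    [1, [0, 0, -0.02], [0, 0, 0]],
    [1, [0, 0, -0.03], [0, 0, 0]],
    [1, [0, 0, -0.04], [0, 0, 0]],
    [1, [0, 0, -0.03], [0, 0, 0]],
    [1, [0, 0, -0.02], [0, 0, 0]],
    [1, [0, 0, 0], [0, 0, 0]],
    [1, [0, 0, 0], [0, 0, 0]],
    [1, [0, 0, 0], [0, 0, 0]],
  ],
)

```text
time: 9.37
eef_pos: [0.5652, 0.0147, 0.1731]
tcp_rot: [0.714, 0.701, -0.001, -0.001]
contact_force: [-0.5, -0.6, -0.1]
opening: 0.999
finger_force: 0.0
```

```bash
python3 - <<'E'
from h import *
s=get_state();go(s,*under(s,.356,.295,.22,0),0)
E
```

```text
turn z -0.0182 | shift mm [ 212.5 -209.3  -46.4] | yaw now -0.018 tilt 0.11 q6 -0.14 t 9.4
```

Call:
move_arm(
  moves=[
    [1, [0.027, -0.024, -0.006], [0, 0, -0.018]],
    [1, [0.027, -0.024, -0.006], [0, 0, 0]],
    [1, [0.027, -0.024, -0.006], [0, 0, 0]],
    [1, [0.027, -0.024, -0.006], [0, 0, 0]],
    [1, [0.027, -0.024, -0.006], [0, 0, 0]],
    [1, [0.027, -0.024, -0.006], [0, 0, 0]],
    [1, [0.027, -0.024, -0.006], [0, 0, 0]],
    [1, [0.027, -0.024, -0.006], [0, 0, 0]],
    [1, [0, 0, 0], [0, 0, 0]],
    [1, [0, 0, 0], [0, 0, 0]],
  ],
)

```text
time: 10.2
eef_pos: [0.3728, 0.2319, 0.2206]
tcp_rot: [0.706, 0.708, -0.001, -0.0]
contact_force: [0.9, -0.3, -0.8]
opening: 0.997
finger_force: 0.0
```

Call:
move_arm(
  moves=[
    [1, [0, 0, 0], [0, 0, 0]],
    [1, [0, 0, 0], [0, 0, 0]],
    [1, [0, 0, 0], [0, 0, 0]],
    [1, [0, 0, 0], [0, 0, 0]],
    [1, [0, 0, 0], [0, 0, 0]],
    [1, [0, 0, 0], [0, 0, 0]],
    [1, [0, 0, 0], [0, 0, 0]],
    [1, [0, 0, 0], [0, 0, 0]],
    [1, [0, 0, 0], [0, 0, 0]],
    [1, [0, 0, 0], [0, 0, 0]],
  ],
)

```text
time: 11.03
eef_pos: [0.3746, 0.231, 0.2224]
tcp_rot: [0.707, 0.707, 0.0, 0.0]
contact_force: [-0.1, -0.4, -0.7]
opening: 0.999
finger_force: 0.0
```

```bash
python3 - <<'E'
from h import *
s,im,c=snap("w3");print(s["eef_pos"],yaw(s))
hsv=cv2.cvtColor(im,cv2.COLOR_RGB2HSV)
m=(hsv[...,0]>100)&(hsv[...,0]<130)&(hsv[...,1]>120)&(hsv[...,2]>40)
p,a=rect(m,c,.034,(322,116))
for y in (a,): go(s,p[0],p[1],.10,y);go(s,p[0],p[1],.008,y)
E
```

```text
[0.37459236 0.23103918 0.22238092] -0.00024140409431700627
c [0.3567 0.297 ] long 39.6 short 19.5 ang -0.001 bb (285, 109, 38, 20)
turn z 0.0003 | shift mm [ 66.  -18.  122.4] | yaw now -0.000 tilt 0.01 q6 0.32 t 11.0
turn z 0.0003 | shift mm [ 66.  -18.  214.4] | yaw now -0.000 tilt 0.01 q6 0.32 t 11.0
```

View pics/w3.png

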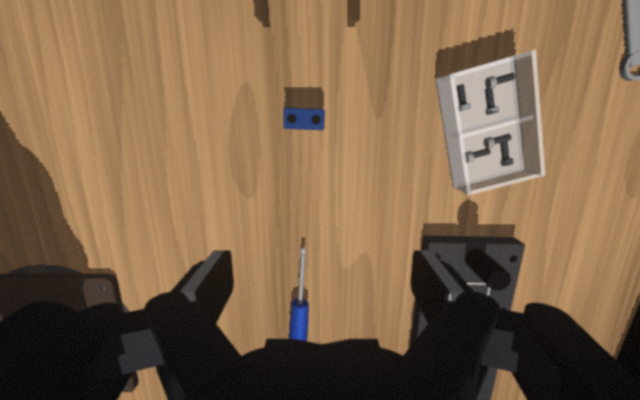

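The blue spacer is at (304,118), upright and nearly square to the tool. The box is well clear, at (490,120).

Call:
move_arm(
  moves=[
    [1, [0.022, -0.006, 0.02], [0, 0, 0]],
    [1, [0.022, -0.006, 0.03], [0, 0, 0]],
    [1, [0.022, -0.006, 0.03], [0, 0, 0]],
    [1, [0, 0, 0.03], [0, 0, 0]],
    [1, [0, 0, 0.03], [0, 0, 0]],
    [1, [0, 0, 0.03], [0, 0, 0]],
    [1, [0, 0, 0.025], [0, 0, 0]],
    [1, [0, 0, 0.019], [0, 0, 0]],
    [1, [0, 0, 0], [0, 0, 0]],
    [1, [0, 0, 0], [0, 0, 0]],
  ],
)

```text
time: 11.92
eef_pos: [0.3559, 0.2967, 0.0077]
tcp_rot: [0.707, 0.707, -0.001, -0.0]
contact_force: [-0.0, 0.3, 1.5]
opening: 1.003
finger_force: 0.0
```

Call:
move_arm(
  moves=[
    [0, [0, 0, 0], [0, 0, 0]],
    [0, [0, 0, 0], [0, 0, 0]],
    [0, [0, 0, 0], [0, 0, 0]],
    [0, [0, 0, 0], [0, 0, 0]],
    [0, [0, 0, 0], [0, 0, 0]],
    [0, [0, 0, 0], [0, 0, 0]],
    [0, [0, 0, 0], [0, 0, 0]],
    [0, [0, 0, 0], [0, 0, 0]],
    [0, [0, 0, 0], [0, 0, 0]],
    [0, [0, 0, 0], [0, 0, 0]],
  ],
)

```text
time: 12.75
eef_pos: [0.3577, 0.2977, 0.01]
tcp_rot: [0.707, 0.707, 0.001, 0.0]
contact_force: [-2.5, -0.2, 6.0]
opening: 0.499
finger_force: 63.0
```

```bash
python3 - <<'E'
from h import *
s=get_state();o=np.array([.5641,.0161]);th=-.0177;e=np.array([-np.sin(th),np.cos(th)])
q=o-.065*e;print(s["finger_force"],s["eef_pos"],q,o+.065*e)
go(s,q[0],q[1],.15,th)
go(s,q[0],q[1]-.02,.25,th)
E
```

```text
62.96273231506348 [0.35767068 0.29769849 0.01002929] [ 0.56294956 -0.04888982] [0.56525044 0.08108982]
turn z 0.0175 | shift mm [-342.7  211.7 -140. ] | yaw now -0.000 tilt 0.13 q6 0.48 t 12.8
turn z 0.0175 | shift mm [-362.6  212.2 -240. ] | yaw now -0.000 tilt 0.13 q6 0.48 t 12.8
```

Call:
move_arm(
  moves=[
    [0, [0, 0, -0.02], [0, 0, 0.0175]],
    [0, [0, 0, -0.03], [0, 0, 0]],
    [0, [0, 0, -0.03], [0, 0, 0]],
    [0, [-0.03, 0.018, -0.013], [0, 0, 0]],
    [0, [-0.03, 0.018, -0.013], [0, 0, 0]],
    [0, [-0.03, 0.018, -0.013], [0, 0, 0]],
    [0, [-0.03, 0.018, -0.013], [0, 0, 0]],
    [0, [-0.03, 0.018, -0.013], [0, 0, 0]],
    [0, [-0.03, 0.018, -0.013], [0, 0, 0]],
    [0, [-0.03, 0.018, -0.013], [0, 0, 0]],
  ],
)

```text
time: 13.58
eef_pos: [0.4788, 0.0832, 0.1797]
tcp_rot: [0.713, 0.701, -0.0, -0.0]
contact_force: [1.2, 0.2, -2.1]
opening: 0.506
finger_force: 62.0
```

Call:
move_arm(
  moves=[
    [0, [-0.03, 0.018, -0.013], [0, 0, 0]],
    [0, [-0.03, 0.018, -0.013], [0, 0, 0]],
    [0, [-0.03, 0.018, -0.013], [0, 0, 0]],
    [0, [-0.03, 0.018, -0.013], [0, 0, 0]],
    [0, [-0.03, 0.015, -0.013], [0, 0, 0]],
    [0, [0, 0, 0], [0, 0, 0]],
    [0, [0, 0, 0], [0, 0, 0]],
    [0, [0, 0, 0], [0, 0, 0]],
    [0, [0, 0, 0], [0, 0, 0]],
    [0, [0, 0, 0], [0, 0, 0]],
  ],
)

```text
time: 14.42
eef_pos: [0.5622, -0.0653, 0.2432]
tcp_rot: [0.713, 0.701, -0.0, -0.001]
contact_force: [-0.4, -0.5, -2.1]
opening: 0.502
finger_force: 62.0
```

```bash
python3 - <<'E'
from h import *
s,im,c=snap("w4");print(s["eef_pos"],yaw(s))
hsv=cv2.cvtColor(im,cv2.COLOR_RGB2HSV)
m=(hsv[...,1]<60)&(hsv[...,2]>120)
m[:,:270]=0;m[:,370:]=0
rect(m,c,.052,(322,116))
q=[.56295,-.0489];go(s,*q,.15,-.0177);go(s,*q,.0325,-.0177)
E
```

```text
[ 0.56219455 -0.0653216   0.24323929] -0.016223304560865688
c [0.5646 0.0139] long 56.6 short 54.8 ang 1.551 bb (296, 77, 53, 57)
turn z 0.0015 | shift mm [16.4  0.6 93.2] | yaw now -0.016 tilt 0.12 q6 -0.28 t 14.4
turn z 0.0015 | shift mm [ 16.3   0.9 210.7] | yaw now -0.016 tilt 0.12 q6 -0.28 t 14.4
```

View pics/w4.png

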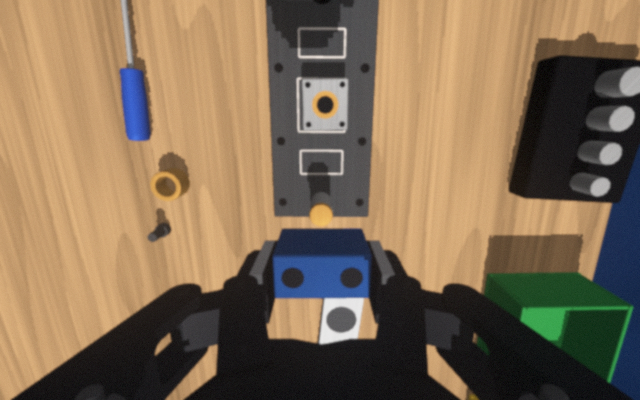

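The die sits inside its outline at (324,104). The brass pillar is at (321,215), and the blue spacer is held square.

Call:
move_arm(
  moves=[
    [0, [0.008, 0, 0.02], [0, 0, 0]],
    [0, [0.008, 0.001, 0.03], [0, 0, 0]],
    [0, [0, 0, 0.03], [0, 0, 0]],
    [0, [0, 0, 0.03], [0, 0, 0]],
    [0, [0, 0, 0.03], [0, 0, 0]],
    [0, [0, 0, 0.02], [0, 0, 0]],
    [0, [0, 0, 0], [0, 0, 0]],
    [0, [0, 0, 0], [0, 0, 0]],
    [0, [0, 0, 0], [0, 0, 0]],
    [0, [0, 0, 0], [0, 0, 0]],
  ],
)

```text
time: 15.3
eef_pos: [0.5662, -0.0509, 0.0869]
tcp_rot: [0.713, 0.701, 0.001, 0.002]
contact_force: [0.1, -0.3, -1.8]
opening: 0.499
finger_force: 61.9
```

```bash
python3 - <<'E'
from h import *
s=get_state();q=[.56295,-.0489];go(s,*q,.0335,-.0177)
E
```

```text
turn z 0.0004 | shift mm [ 2.  -3.5 53.4] | yaw now -0.017 tilt 0.26 q6 -0.25 t 15.3
```

Call:
move_arm(
  moves=[
    [0, [0.001, -0.001, 0.015], [0, 0, 0]],
    [0, [0, -0.001, 0.015], [0, 0, 0]],
    [0, [0, 0, 0.01], [0, 0, 0]],
    [0, [0, 0, 0.007], [0, 0, 0]],
    [0, [0, 0, 0.004], [0, 0, 0]],
    [0, [0, 0, 0.002], [0, 0, 0]],
    [0, [0, 0, 0], [0, 0, 0]],
    [0, [0, 0, 0], [0, 0, 0]],
    [0, [0, 0, 0], [0, 0, 0]],
    [0, [0, 0, 0], [0, 0, 0]],
  ],
)

```text
time: 16.13
eef_pos: [0.5628, -0.0498, 0.0341]
tcp_rot: [0.713, 0.701, -0.0, -0.0]
contact_force: [-6.1, 0.3, 9.0]
opening: 0.506
finger_force: 63.5
```

```bash
python3 - <<'E'
from h import *
s=get_state();q=[.56295,-.0489];go(s,*q,.0335,-.0177);print(s["contact_force"])
E
```

```text
turn z 0.0005 | shift mm [0.9 0.1 0.6] | yaw now -0.017 tilt 0.07 q6 -0.25 t 16.1
[-6.1477742   0.33226676  9.02321026]
```

Call:
move_arm(
  moves=[
    [0.7, [0, 0, 0], [0, 0, 0]],
    [0.8, [0, 0, 0], [0, 0, 0]],
    [0.8, [0, 0, 0], [0, 0, 0]],
    [0.8, [0, 0, -0.01], [0, 0, 0]],
    [1, [0, 0, -0.03], [0, 0, 0]],
    [1, [0, 0, -0.04], [0, 0, 0]],
    [1, [0, 0, -0.04], [0, 0, 0]],
    [1, [0, 0, -0.04], [0, 0, 0]],
    [1, [0, 0, -0.02], [0, 0, 0]],
    [1, [0, 0, 0], [0, 0, 0]],
  ],
)

```text
time: 16.97
eef_pos: [0.5662, -0.0505, 0.2198]
tcp_rot: [0.713, 0.701, 0.004, 0.006]
contact_force: [1.4, 0.7, 0.3]
opening: 1.001
finger_force: 0.0
```

```bash
python3 - <<'E'
from h import *
s=get_state();go(s,*under(s,.491,-.437,.22,0))
E
```

```text
turn z 0.0000 | shift mm [-455.5  -67.2    0.5] | yaw now -0.017 tilt 0.81 q6 -0.25 t 17.0
```

Call:
move_arm(
  moves=[
    [1, [-0.038, -0.006, 0], [0, 0, 0]],
    [1, [-0.038, -0.006, 0], [0, 0, 0]],
    [1, [-0.038, -0.006, 0], [0, 0, 0]],
    [1, [-0.038, -0.006, 0], [0, 0, 0]],
    [1, [-0.038, -0.006, 0], [0, 0, 0]],
    [1, [-0.038, -0.006, 0], [0, 0, 0]],
    [1, [-0.038, -0.006, 0], [0, 0, 0]],
    [1, [-0.038, -0.006, 0], [0, 0, 0]],
    [1, [-0.038, -0.006, 0], [0, 0, 0]],
    [1, [-0.038, -0.006, 0], [0, 0, 0]],
  ],
)

```text
time: 17.8
eef_pos: [0.4949, -0.4301, 0.2106]
tcp_rot: [0.713, 0.701, 0.0, -0.001]
contact_force: [-0.0, 0.5, -0.8]
opening: 0.995
finger_force: 0.0
```

Call:
move_arm(
  moves=[
    [1, [-0.038, -0.004, 0], [0, 0, 0]],
    [1, [-0.038, -0.004, 0], [0, 0, 0]],
    [1, [0, 0, 0], [0, 0, 0]],
    [1, [0, 0, 0], [0, 0, 0]],
    [1, [0, 0, 0], [0, 0, 0]],
    [1, [0, 0, 0], [0, 0, 0]],
    [1, [0, 0, 0], [0, 0, 0]],
    [1, [0, 0, 0], [0, 0, 0]],
    [1, [0, 0, 0], [0, 0, 0]],
    [1, [0, 0, 0], [0, 0, 0]],
  ],
)

```text
time: 18.63
eef_pos: [0.4868, -0.5037, 0.2117]
tcp_rot: [0.713, 0.701, -0.0, 0.0]
contact_force: [0.0, 0.2, -0.6]
opening: 1.001
finger_force: 0.0
```

```bash
python3 - <<'E'
from h import *
s,im,c=snap("w5");print(s["eef_pos"],yaw(s))
hsv=cv2.cvtColor(im,cv2.COLOR_RGB2HSV)
m=(hsv[...,0]>20)&(hsv[...,0]<35)&(hsv[...,1]>170)&(hsv[...,2]>80)
p,a=rect(m,c,.034,(322,116))
go(s,p[0],p[1],.008,a)
E
```

```text
[ 0.48680728 -0.50372841  0.21165537] -0.016759456079045502
c [ 0.7695 -0.5042] long 165.1 short 52.7 ang 1.317 bb (566, 101, 70, 150)
turn z -1.3339 | shift mm [-273.7   70.5  203.7] | yaw now -0.017 tilt 0.02 q6 -0.93 t 18.6
```

View pics/w5.png

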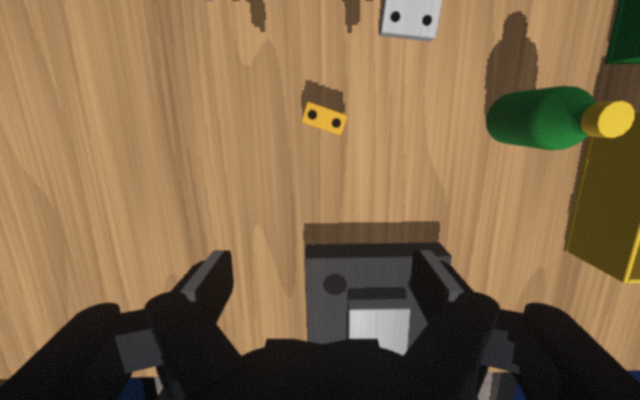

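The yellow spacer is at (325,118), turned about 20°. The bottle is at (550,118), clear of it.

```bash
python3 - <<'E'
from h import *
im=cv2.imread("pics/w5.png");s=get_state();c=cam("wrist",s)
hsv=cv2.cvtColor(im,cv2.COLOR_BGR2HSV);print(hsv[118,325],hsv[150,325])
m=(hsv[...,1]>170)&(hsv[...,2]>110);m[:,400:]=0
p,a=rect(m,c,.034,(325,118))
go(s,p[0],p[1],.008,a)
E
```

```text
[ 21 182 226] [ 15 116 184]
c [ 0.4915 -0.4374] long 43.1 short 21.4 ang -0.345 bb (303, 102, 43, 32)
turn z 0.3284 | shift mm [ 64.3 -18.1 203.6] | yaw now -0.017 tilt 0.02 q6 -0.93 t 18.7
```

Call:
move_arm(
  moves=[
    [1, [0, 0, 0], [0, 0, 0.11]],
    [1, [0, 0, 0], [0, 0, 0.11]],
    [1, [0, 0, 0], [0, 0, 0.1084]],
    [1, [0.02, -0.006, 0.02], [0, 0, 0]],
    [1, [0.022, -0.006, 0.03], [0, 0, 0]],
    [1, [0.022, -0.006, 0.03], [0, 0, 0]],
    [1, [0, 0, 0.03], [0, 0, 0]],
    [1, [0, 0, 0.03], [0, 0, 0]],
    [1, [0, 0, 0], [0, 0, 0]],
    [1, [0, 0, 0], [0, 0, 0]],
  ],
)

```text
time: 19.52
eef_pos: [0.4904, -0.4368, 0.0695]
tcp_rot: [0.818, 0.575, -0.0, -0.002]
contact_force: [0.1, -0.4, 0.9]
opening: 0.999
finger_force: 0.0
```

```bash
python3 - <<'E'
from h import *
s=get_state();go(s,.4915,-.4374,.008,-.345)
E
```

```text
turn z -0.0009 | shift mm [-0.3  1.5 61.5] | yaw now -0.346 tilt 0.26 q6 -0.54 t 19.5
```

Call:
move_arm(
  moves=[
    [1, [0, 0.001, 0.018], [0, 0, 0]],
    [1, [0, 0, 0.018], [0, 0, 0]],
    [1, [0, 0, 0.015], [0, 0, 0]],
    [1, [0, 0, 0.01], [0, 0, 0]],
    [1, [0, 0, 0], [0, 0, 0]],
    [1, [0, 0, 0], [0, 0, 0]],
    [0, [0, 0, 0], [0, 0, 0]],
    [0, [0, 0, 0], [0, 0, 0]],
    [0, [0, 0, 0], [0, 0, 0]],
    [0, [0, 0, 0], [0, 0, 0]],
  ],
)

```text
time: 20.35
eef_pos: [0.4925, -0.4391, 0.012]
tcp_rot: [0.818, 0.575, -0.0, 0.001]
contact_force: [0.7, -1.5, -1.5]
opening: 0.502
finger_force: 63.0
```

Call:
move_arm(
  moves=[
    [0, [0, 0, 0], [0, 0, 0]],
    [0, [0, 0, 0], [0, 0, 0]],
    [0, [0, 0, 0], [0, 0, 0]],
    [0, [0, 0, 0], [0, 0, 0]],
    [0, [0, 0, 0], [0, 0, 0]],
    [0, [0, 0, 0], [0, 0, 0]],
    [0, [0, 0, 0], [0, 0, 0]],
    [0, [0, 0, 0], [0, 0, 0]],
    [0, [0, 0, 0], [0, 0, 0]],
    [0, [0, 0, 0], [0, 0, 0]],
  ],
)

```text
time: 21.18
eef_pos: [0.4927, -0.4392, 0.0117]
tcp_rot: [0.818, 0.575, -0.0, 0.001]
contact_force: [-0.4, 0.4, 6.3]
opening: 0.503
finger_force: 63.8
```

```bash
python3 - <<'E'
from h import *
s=get_state();print(s["eef_pos"],s["finger_force"],s["opening"]);go(s,.5652,.0811,.18,-.0177)
E
```

```text
[ 0.49269781 -0.43918818  0.01169584] 63.82220149040222 0.5027252501667626
turn z -0.3283 | shift mm [ 521.2   63.5 -169.1] | yaw now -0.346 tilt 0.11 q6 -0.54 t 21.2
```

Call:
move_arm(
  moves=[
    [0, [0, 0, -0.02], [0, 0, 0]],
    [0, [0, 0, -0.035], [0, 0, -0.11]],
    [0, [0, 0, -0.04], [0, 0, -0.11]],
    [0, [0, 0, -0.035], [0, 0, -0.1083]],
    [0, [0.036, 0.004, -0.003], [0, 0, 0]],
    [0, [0.036, 0.004, -0.003], [0, 0, 0]],
    [0, [0.037, 0.004, -0.003], [0, 0, 0]],
    [0, [0.038, 0.005, -0.003], [0, 0, 0]],
    [0, [0.038, 0.005, -0.003], [0, 0, 0]],
    [0, [0.038, 0.005, -0.003], [0, 0, 0]],
  ],
)

```text
time: 22.02
eef_pos: [0.5223, -0.2136, 0.157]
tcp_rot: [0.714, 0.701, -0.0, -0.001]
contact_force: [0.9, 0.8, -1.1]
opening: 0.502
finger_force: 63.1
```

Call:
move_arm(
  moves=[
    [0, [0.038, 0.005, -0.003], [0, 0, 0]],
    [0, [0.038, 0.005, -0.003], [0, 0, 0]],
    [0, [0.038, 0.005, -0.003], [0, 0, 0]],
    [0, [0.038, 0.005, -0.003], [0, 0, 0]],
    [0, [0.037, 0.005, -0.003], [0, 0, 0]],
    [0, [0.037, 0.004, -0.003], [0, 0, 0]],
    [0, [0.036, 0.004, -0.003], [0, 0, 0]],
    [0, [0.036, 0.004, 0], [0, 0, 0]],
    [0, [0, 0, 0], [0, 0, 0]],
    [0, [0, 0, 0], [0, 0, 0]],
  ],
)

```text
time: 22.85
eef_pos: [0.5645, 0.0833, 0.178]
tcp_rot: [0.712, 0.702, -0.001, -0.001]
contact_force: [-0.7, -0.6, -2.0]
opening: 0.499
finger_force: 63.0
```

```bash
python3 - <<'E'
from h import *
s=get_state();print(s["eef_pos"],s["finger_force"]);go(s,.5652,.0800,.036,-.0177)
E
```

```text
[0.56447702 0.0832987  0.17799653] 63.04423213005066
turn z 0.0038 | shift mm [ -3.3   1.1 142. ] | yaw now -0.014 tilt 0.12 q6 -0.02 t 22.9
```

Call:
move_arm(
  moves=[
    [0, [-0.003, 0.001, 0.02], [0, 0, 0.004]],
    [0, [0, 0, 0.03], [0, 0, 0]],
    [0, [0, 0, 0.03], [0, 0, 0]],
    [0, [0, 0, 0.02], [0, 0, 0]],
    [0, [0, 0, 0.015], [0, 0, 0]],
    [0, [0, 0, 0.01], [0, 0, 0]],
    [0, [0, 0, 0.005], [0, 0, 0]],
    [0, [0, 0, 0], [0, 0, 0]],
    [0, [0, 0, 0], [0, 0, 0]],
    [0, [0, 0, 0], [0, 0, 0]],
  ],
)

```text
time: 23.68
eef_pos: [0.5675, 0.0781, 0.0507]
tcp_rot: [0.715, 0.699, 0.001, 0.001]
contact_force: [-0.5, -0.2, -1.9]
opening: 0.503
finger_force: 63.1
```

```bash
python3 - <<'E'
from h import *
s=get_state();print(s["eef_pos"],s["contact_force"]);go(s,.5652,.0800,.0355,-.0177)
E
```

```text
[0.56748153 0.07806587 0.05069965] [-0.54155546 -0.2007576  -1.85619206]
turn z -0.0044 | shift mm [ 1.9 -2.4 15.2] | yaw now -0.022 tilt 0.15 q6 -0.02 t 23.7
```

Call:
move_arm(
  moves=[
    [0, [0.001, -0.001, 0.004], [0, 0, 0]],
    [0, [0, 0, 0.004], [0, 0, 0]],
    [0, [0, 0, 0.003], [0, 0, 0]],
    [0, [0, 0, 0.002], [0, 0, 0]],
    [0, [0, 0, 0.001], [0, 0, 0]],
    [0, [0, 0, 0], [0, 0, 0]],
    [0, [0, 0, 0], [0, 0, 0]],
    [0, [0, 0, 0], [0, 0, 0]],
    [0, [0, 0, 0], [0, 0, 0]],
    [0, [0, 0, 0], [0, 0, 0]],
  ],
)

```text
time: 24.52
eef_pos: [0.5653, 0.0795, 0.0357]
tcp_rot: [0.715, 0.699, -0.0, -0.0]
contact_force: [-3.7, 0.8, 4.7]
opening: 0.498
finger_force: 63.7
```

```bash
python3 - <<'E'
from h import *
s=get_state();print(s["eef_pos"],s["contact_force"]);go(s,.5652,.0800,.0355,-.0177)
E
```

```text
[0.56525578 0.07948578 0.0356593 ] [-3.6843579   0.79512576  4.705855  ]
turn z -0.0040 | shift mm [ 0.5 -0.1  0.2] | yaw now -0.022 tilt 0.03 q6 -0.02 t 24.5
```

Call:
move_arm(
  moves=[
    [0.7, [0, 0, 0], [0, 0, 0]],
    [0.8, [0, 0, 0], [0, 0, 0]],
    [0.8, [0, 0, 0], [0, 0, 0]],
    [0.8, [0, 0, -0.01], [0, 0, 0]],
    [1, [0, 0, -0.03], [0, 0, 0]],
    [1, [0, 0, -0.04], [0, 0, 0]],
    [1, [0, 0, -0.04], [0, 0, 0]],
    [1, [0, 0, -0.04], [0, 0, 0]],
    [1, [0, 0, -0.03], [0, 0, 0]],
    [1, [-0.02, 0, -0.01], [0, 0, 0]],
  ],
)

```text
time: 25.35
eef_pos: [0.5678, 0.0612, 0.2435]
tcp_rot: [0.714, 0.7, 0.005, 0.004]
contact_force: [0.6, 0.6, 0.1]
opening: 0.998
finger_force: 0.0
```

```bash
python3 - <<'E'
from h import *
s=get_state();go(s,*under(s,.585,-.279,.23,0))
go(s,.565,-.06,.24)
E
```

```text
turn z 0.0000 | shift mm [-407.6   24.7   13.5] | yaw now -0.019 tilt 0.73 q6 -0.05 t 25.4
turn z 0.0000 | shift mm [-121.2   -0.6    3.4] | yaw now -0.019 tilt 0.73 q6 -0.05 t 25.4
```

Stop over the plate first to check the spacers, then continue to the bridge.

Call:
move_arm(
  moves=[
    [1, [-0.03, 0, 0], [0, 0, 0]],
    [1, [-0.03, 0, 0], [0, 0, 0]],
    [1, [-0.03, 0, 0], [0, 0, 0]],
    [1, [-0.03, 0, 0], [0, 0, 0]],
    [1, [0, 0, 0], [0, 0, 0]],
    [1, [0, 0, 0], [0, 0, 0]],
    [1, [0, 0, 0], [0, 0, 0]],
    [1, [0, 0, 0], [0, 0, 0]],
    [1, [0, 0, 0], [0, 0, 0]],
    [1, [0, 0, 0], [0, 0, 0]],
  ],
)

```text
time: 26.18
eef_pos: [0.5624, -0.0596, 0.2354]
tcp_rot: [0.714, 0.7, 0.0, 0.0]
contact_force: [0.1, -0.0, -0.4]
opening: 1.001
finger_force: 0.0
```

```bash
python3 - <<'E'
from h import *
s,im,c=snap("w6");print(s["eef_pos"],yaw(s))
hsv=cv2.cvtColor(im,cv2.COLOR_RGB2HSV);H,S,V=[hsv[...,i] for i in range(3)]
y=(S>160)&(V>90)&(H>17)&(H<30);y[:,:270]=0;y[:,380:]=0
b=(H>100)&(H<130)&(S>120)&(V>40);b[:,:260]=0
rect(y,c,.058,(322,45));rect(b,c,.058,(322,165))
go(s,*under(s,.585,-.279,.23,0))
E
```

```text
[ 0.56237353 -0.05958986  0.23537555] -0.02025271579645695
c [0.5673 0.0773] long 43.3 short 26.1 ang -0.021 bb (300, 27, 46, 31)
c [ 0.5642 -0.0488] long 41.3 short 24.9 ang -0.003 bb (303, 160, 39, 24)
turn z 0.0000 | shift mm [-286.7   28.4    5.4] | yaw now -0.020 tilt 0.00 q6 -0.26 t 26.2
```

View pics/w6.png

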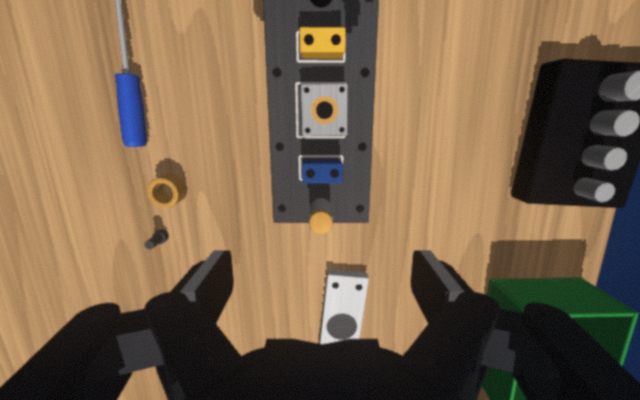

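All three parts sit on their seats: yellow at (322,42), die (323,110), blue (322,170). On to the bridge.

Call:
move_arm(
  moves=[
    [1, [-0.036, 0.0035, 0], [0, 0, 0]],
    [1, [-0.036, 0.0035, 0], [0, 0, 0]],
    [1, [-0.036, 0.0035, 0], [0, 0, 0]],
    [1, [-0.036, 0.0035, 0], [0, 0, 0]],
    [1, [-0.036, 0.0035, 0], [0, 0, 0]],
    [1, [-0.036, 0.0035, 0], [0, 0, 0]],
    [1, [-0.036, 0.0035, 0], [0, 0, 0]],
    [1, [-0.036, 0.0035, 0], [0, 0, 0]],
    [1, [0, 0, 0], [0, 0, 0]],
    [1, [0, 0, 0], [0, 0, 0]],
  ],
)

```text
time: 27.07
eef_pos: [0.5838, -0.3505, 0.2346]
tcp_rot: [0.716, 0.699, 0.0, -0.001]
contact_force: [-0.6, 0.7, -0.3]
opening: 1.003
finger_force: 0.0
```

Call:
move_arm(
  moves=[
    [1, [0, 0, 0], [0, 0, 0]],
    [1, [0, 0, 0], [0, 0, 0]],
    [1, [0, 0, 0], [0, 0, 0]],
    [1, [0, 0, 0], [0, 0, 0]],
    [1, [0, 0, 0], [0, 0, 0]],
    [1, [0, 0, 0], [0, 0, 0]],
    [1, [0, 0, 0], [0, 0, 0]],
    [1, [0, 0, 0], [0, 0, 0]],
    [1, [0, 0, 0], [0, 0, 0]],
    [1, [0, 0, 0], [0, 0, 0]],
  ],
)

```text
time: 27.9
eef_pos: [0.584, -0.3492, 0.2353]
tcp_rot: [0.715, 0.699, 0.0, -0.0]
contact_force: [-0.2, 0.8, 0.9]
opening: 1.003
finger_force: 0.0
```

```bash
python3 - <<'E'
from h import *
s,im,c=snap("w7");print(s["eef_pos"],yaw(s))
hsv=cv2.cvtColor(im,cv2.COLOR_RGB2HSV);H,S,V=[hsv[...,i] for i in range(3)]
m=(S<60)&(V>110);m[:,:240]=0;m[:,410:]=0;m[240:]=0
p,a=rect(m,c,.016,(322,116));a=wrap(a-np.pi/2)
go(s,p[0],p[1],.06,a);go(s,p[0],p[1],.006,a)
E
```

```text
[ 0.58403112 -0.34915497  0.23531011] -0.02185765660652199
c [ 0.5872 -0.2781] long 160.5 short 56.6 ang 1.456 bb (294, 35, 61, 149)
turn z 0.0933 | shift mm [ 70.9  -5.  175.3] | yaw now -0.022 tilt 0.00 q6 -0.67 t 27.9
turn z 0.0933 | shift mm [ 70.9  -5.  229.3] | yaw now -0.022 tilt 0.00 q6 -0.67 t 27.9
```

View pics/w7.png

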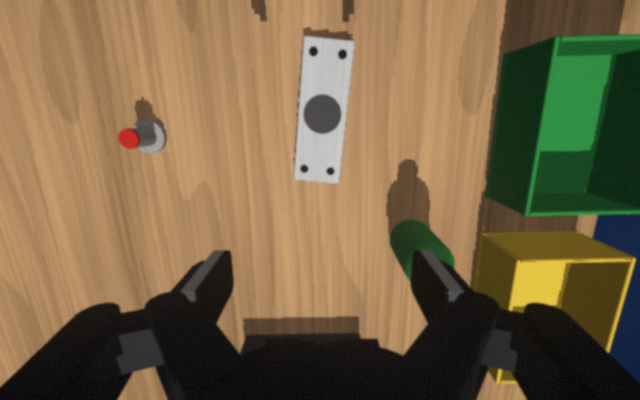

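The bridge is at (324,110), tilted about 0.1 rad, and the plug stands at (145,136). The bottle at (415,245) is clear of the grasp.

Call:
move_arm(
  moves=[
    [1, [0, 0, 0], [0, 0, 0.0933]],
    [1, [0.023, -0.002, 0.02], [0, 0, 0]],
    [1, [0.024, -0.002, 0.03], [0, 0, 0]],
    [1, [0.024, -0.001, 0.03], [0, 0, 0]],
    [1, [0, 0, 0.035], [0, 0, 0]],
    [1, [0, 0, 0.035], [0, 0, 0]],
    [1, [0, 0, 0.025], [0, 0, 0]],
    [1, [0, 0, 0], [0, 0, 0]],
    [1, [0, 0, 0], [0, 0, 0]],
    [1, [0, 0, 0], [0, 0, 0]],
  ],
  grip_force=80,
)

```text
time: 28.78
eef_pos: [0.5885, -0.279, 0.0624]
tcp_rot: [0.747, 0.665, 0.0, 0.002]
contact_force: [0.4, -0.7, -0.1]
opening: 1.001
finger_force: 0.0
```

```bash
python3 - <<'E'
from h import *
s=get_state();go(s,.5872,-.2781,.001,-.115)
E
```

```text
turn z -0.0002 | shift mm [ 0.8 -1.5 61.4] | yaw now -0.115 tilt 0.18 q6 -0.48 t 28.8
```

Call:
move_arm(
  moves=[
    [1, [0.001, -0.001, 0.018], [0, 0, 0]],
    [1, [0, 0, 0.018], [0, 0, 0]],
    [1, [0, 0, 0.015], [0, 0, 0]],
    [1, [0, 0, 0.01], [0, 0, 0]],
    [1, [0, 0, 0], [0, 0, 0]],
    [1, [0, 0, 0], [0, 0, 0]],
    [0, [0, 0, 0], [0, 0, 0]],
    [0, [0, 0, 0], [0, 0, 0]],
    [0, [0, 0, 0], [0, 0, 0]],
    [0, [0, 0, 0], [0, 0, 0]],
  ],
)

```text
time: 29.62
eef_pos: [0.5874, -0.2777, 0.0014]
tcp_rot: [0.747, 0.665, 0.0, 0.001]
contact_force: [-0.4, 0.5, 4.7]
opening: 0.628
finger_force: 88.5
```

Call:
move_arm(
  moves=[
    [0, [0, 0, 0], [0, 0, 0]],
    [0, [0, 0, 0], [0, 0, 0]],
    [0, [0, 0, 0], [0, 0, 0]],
    [0, [0, 0, 0], [0, 0, 0]],
    [0, [0, 0, 0], [0, 0, 0]],
    [0, [0, 0, 0], [0, 0, 0]],
    [0, [0, 0, -0.005], [0, 0, 0]],
    [0, [0, 0, -0.01], [0, 0, 0]],
    [0, [0, 0, -0.01], [0, 0, 0]],
    [0, [0, 0, 0], [0, 0, 0]],
  ],
)

```text
time: 30.45
eef_pos: [0.5874, -0.2775, 0.0265]
tcp_rot: [0.747, 0.665, 0.0, 0.002]
contact_force: [0.4, -1.3, -3.3]
opening: 0.633
finger_force: 87.6
```

```bash
python3 - <<'E'
from h import *
s=get_state();print(s["finger_force"],s["contact_force"]);go(s,.5641,.0161,.18,-.0177)
E
```

```text
87.59998083114624 [ 0.38941106 -1.28802667 -3.32439606]
turn z -0.0973 | shift mm [ 292.9  -28.1 -154.1] | yaw now -0.115 tilt 0.19 q6 -0.48 t 30.4
```

Call:
move_arm(
  moves=[
    [0, [0, 0, -0.02], [0, 0, -0.05]],
    [0, [0, 0, -0.035], [0, 0, -0.0473]],
    [0, [0, 0, -0.035], [0, 0, 0]],
    [0, [0, 0, -0.035], [0, 0, 0]],
    [0, [0.02, -0.002, -0.029], [0, 0, 0]],
    [0, [0.034, -0.003, 0], [0, 0, 0]],
    [0, [0.034, -0.003, 0], [0, 0, 0]],
    [0, [0.034, -0.003, 0], [0, 0, 0]],
    [0, [0.034, -0.003, 0], [0, 0, 0]],
    [0, [0.034, -0.004, 0], [0, 0, 0]],
  ],
)

```text
time: 31.28
eef_pos: [0.571, -0.085, 0.1781]
tcp_rot: [0.714, 0.701, 0.0, -0.0]
contact_force: [0.5, 0.7, -4.7]
opening: 0.625
finger_force: 87.5
```

Call:
move_arm(
  moves=[
    [0, [0.034, -0.004, 0], [0, 0, 0]],
    [0, [0.034, -0.003, 0], [0, 0, 0]],
    [0, [0.023, -0.003, 0], [0, 0, 0]],
    [0, [0.012, 0, 0], [0, 0, 0]],
    [0, [0, 0, 0], [0, 0, 0]],
    [0, [0, 0, 0], [0, 0, 0]],
    [0, [0, 0, 0], [0, 0, 0]],
    [0, [0, 0, 0], [0, 0, 0]],
    [0, [0, 0, 0], [0, 0, 0]],
    [0, [0, 0, 0], [0, 0, 0]],
  ],
)

```text
time: 32.12
eef_pos: [0.5637, 0.0155, 0.1783]
tcp_rot: [0.714, 0.7, -0.0, 0.0]
contact_force: [0.7, -0.1, -4.0]
opening: 0.63
finger_force: 87.5
```

```bash
python3 - <<'E'
from h import *
s=get_state();print(s["finger_force"],s["eef_pos"],s["wrist_torque"]);go(s,.5641,.0158,.061,-.0177)
E
```

```text
87.48131990432739 [0.56371193 0.01550211 0.17825921] [ 0.03118979 -0.0238419  -0.04962706]
turn z -0.0016 | shift mm [  0.3   0.4 117.3] | yaw now -0.019 tilt 0.01 q6 -0.13 t 32.1
```

Call:
move_arm(
  moves=[
    [0, [0, 0, 0.02], [0, 0, 0]],
    [0, [0, 0, 0.025], [0, 0, 0]],
    [0, [0, 0, 0.025], [0, 0, 0]],
    [0, [0, 0, 0.02], [0, 0, 0]],
    [0, [0, 0, 0.015], [0, 0, 0]],
    [0, [0, 0, 0.006], [0, 0, 0]],
    [0, [0, 0, 0], [0, 0, 0]],
    [0, [0, 0, 0], [0, 0, 0]],
    [0, [0, 0, 0], [0, 0, 0]],
    [0, [0, 0, 0], [0, 0, 0]],
  ],
)

```text
time: 32.95
eef_pos: [0.5649, 0.0163, 0.0691]
tcp_rot: [0.713, 0.701, 0.001, 0.001]
contact_force: [-0.0, -0.6, -4.7]
opening: 0.628
finger_force: 87.4
```

Call:
move_arm(
  moves=[
    [0, [0, 0, 0.002], [0, 0, 0]],
    [0, [0, 0, 0.002], [0, 0, 0]],
    [0, [0, 0, 0.002], [0, 0, 0]],
    [0, [0, 0, 0.001], [0, 0, 0]],
    [0, [0, 0, 0], [0, 0, 0]],
    [0, [0, 0, 0], [0, 0, 0]],
    [0, [0, 0, 0], [0, 0, 0]],
    [0, [0, 0, 0], [0, 0, 0]],
    [0, [0, 0, 0], [0, 0, 0]],
    [0, [0, 0, 0], [0, 0, 0]],
  ],
)

```text
time: 33.78
eef_pos: [0.5636, 0.0165, 0.0604]
tcp_rot: [0.713, 0.701, 0.0, 0.0]
contact_force: [-0.1, 0.3, -4.6]
opening: 0.629
finger_force: 87.5
```

```bash
python3 - <<'E'
from h import *
s=get_state();print(s["finger_force"],s["eef_pos"],s["contact_force"]);go(s,.5641,.0158,.0595,-.0177)
E
```

```text
87.4732518196106 [0.56362736 0.01649244 0.06039118] [-0.14356377  0.34662073 -4.55221379]
turn z -0.0001 | shift mm [-0.7  0.5  0.9] | yaw now -0.018 tilt 0.01 q6 -0.13 t 33.8
```

Call:
move_arm(
  moves=[
    [0, [0, 0, 0.001], [0, 0, 0]],
    [0, [0, 0, 0.0007], [0, 0, 0]],
    [0, [0, 0, 0], [0, 0, 0]],
    [0, [0, 0, 0], [0, 0, 0]],
    [0.75, [0, 0, 0], [0, 0, 0]],
    [0.75, [0, 0, 0], [0, 0, 0]],
    [0.8, [0, 0, 0], [0, 0, 0]],
    [0.85, [0, 0, 0], [0, 0, 0]],
    [0.85, [0, 0, -0.005], [0, 0, 0]],
    [0.9, [0, 0, -0.015], [0, 0, 0]],
  ],
)

```text
time: 34.62
eef_pos: [0.5618, 0.0167, 0.0768]
tcp_rot: [0.713, 0.701, -0.001, -0.002]
contact_force: [-0.8, -0.0, 0.2]
opening: 0.902
finger_force: 0.0
```

Call:
move_arm(
  moves=[
    [1, [0, 0, -0.025], [0, 0, 0]],
    [1, [0, 0, -0.03], [0, 0, 0]],
    [1, [0, 0, -0.03], [0, 0, 0]],
    [1, [0, 0, -0.03], [0, 0, 0]],
    [1, [-0.02, 0, -0.03], [0, 0, 0]],
    [1, [-0.025, 0, 0], [0, 0, 0]],
    [1, [-0.03, 0, 0], [0, 0, 0]],
    [1, [0, 0, 0], [0, 0, 0]],
    [1, [0, 0, 0], [0, 0, 0]],
    [1, [0, 0, 0], [0, 0, 0]],
  ],
)

```text
time: 35.45
eef_pos: [0.5621, -0.0583, 0.2236]
tcp_rot: [0.714, 0.701, 0.0, -0.0]
contact_force: [0.6, 0.1, -0.3]
opening: 1.003
finger_force: 0.0
```

```bash
python3 - <<'E'
from h import *
s,im,c=snap("w8");print(s["eef_pos"],yaw(s))
hsv=cv2.cvtColor(im,cv2.COLOR_RGB2HSV);H,S,V=[hsv[...,i] for i in range(3)]
m=(S<60)&(V>110);m[:,:250]=0;m[:,400:]=0
p,a=rect(m,c,.098-.024,(322,116));
print("disc");d=(V<75)&(S<80);d[:,:290]=0;d[:,355:]=0;d[:85]=0;d[150:]=0
rect(d,c,.074,(322,116))
go(s,*under(s,.373,-.298,.22,0))
E
```

```text
[ 0.56208392 -0.05825846  0.22359101] -0.01835425631075496
c [0.5655 0.0154] long 158.7 short 56.6 ang 1.551 bb (290, 14, 65, 180)
discTraceback (most recent call last):
  File "<stdin>", line 7, in <module>
  File "h.py", line 34, in rect
    k=min(cs,key=lambda k:np.linalg.norm(np.array(cv2.boundingRect(k)[:2])+np.array(cv2.boundingRect(k)[2:])/2-near))
ValueError: min() iterable argument is empty
```

View pics/w8.png

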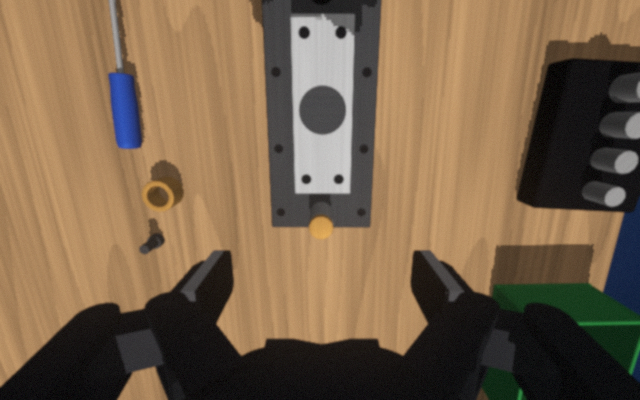

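The bridge lies across both spacers, centred at (322,105) and square. Now the plug.

```bash
python3 - <<'E'
from h import *
s=get_state();go(s,*under(s,.373,-.298,.22,0))
E
```

```text
turn z 0.0000 | shift mm [-311.2 -183.6    3.4] | yaw now -0.017 tilt 0.04 q6 -0.26 t 35.5
```

Call:
move_arm(
  moves=[
    [1, [-0.031, -0.018, 0], [0, 0, 0]],
    [1, [-0.031, -0.018, 0], [0, 0, 0]],
    [1, [-0.031, -0.018, 0], [0, 0, 0]],
    [1, [-0.031, -0.018, 0], [0, 0, 0]],
    [1, [-0.031, -0.018, 0], [0, 0, 0]],
    [1, [-0.031, -0.018, 0], [0, 0, 0]],
    [1, [-0.031, -0.018, 0], [0, 0, 0]],
    [1, [-0.031, -0.018, 0], [0, 0, 0]],
    [1, [-0.031, -0.018, 0], [0, 0, 0]],
    [1, [-0.031, -0.018, 0], [0, 0, 0]],
  ],
)

```text
time: 36.33
eef_pos: [0.3763, -0.3655, 0.2235]
tcp_rot: [0.713, 0.701, 0.0, -0.0]
contact_force: [0.6, 0.1, -0.5]
opening: 1.001
finger_force: 0.0
```

Call:
move_arm(
  moves=[
    [1, [0, 0, 0], [0, 0, 0]],
    [1, [0, 0, 0], [0, 0, 0]],
    [1, [0, 0, 0], [0, 0, 0]],
    [1, [0, 0, 0], [0, 0, 0]],
    [1, [0, 0, 0], [0, 0, 0]],
    [1, [0, 0, 0], [0, 0, 0]],
    [1, [0, 0, 0], [0, 0, 0]],
    [1, [0, 0, 0], [0, 0, 0]],
    [1, [0, 0, 0], [0, 0, 0]],
    [1, [0, 0, 0], [0, 0, 0]],
  ],
)

```text
time: 37.17
eef_pos: [0.3768, -0.3651, 0.2237]
tcp_rot: [0.713, 0.701, -0.0, 0.0]
contact_force: [-0.5, -0.3, 1.2]
opening: 0.995
finger_force: 0.0
```

```bash
python3 - <<'E'
from h import *
s,im,c=snap("w9");print(s["eef_pos"],yaw(s))
hsv=cv2.cvtColor(im,cv2.COLOR_RGB2HSV);H,S,V=[hsv[...,i] for i in range(3)]
m=((H<8)|(H>172))&(S>150)&(V>70)
p,a=rect(m,c,.046,(322,116))
go(s,p[0],p[1],.016)
E
```

```text
[ 0.37684983 -0.36508468  0.22367196] -0.01756110964414999
c [ 0.3757 -0.299 ] long 18.8 short 18.5 ang 1.553 bb (309, 109, 19, 20)
turn z 0.0000 | shift mm [ 66.1  -2.3 207.7] | yaw now -0.018 tilt 0.00 q6 -0.95 t 37.2
```

View pics/w9.png

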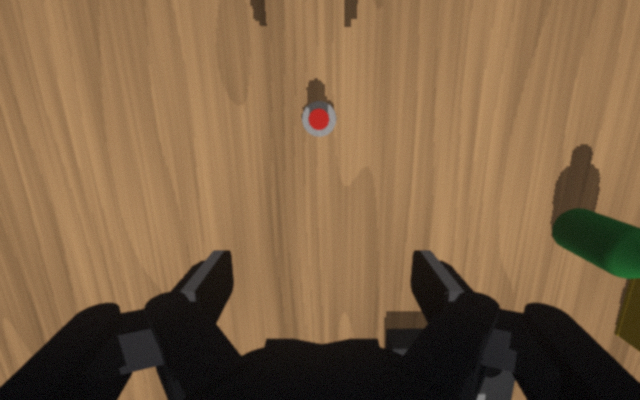

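The plug stands upright at (318,119), with free space around it.

Call:
move_arm(
  moves=[
    [1, [0.022, -0.002, 0.01], [0, 0, 0]],
    [1, [0.022, 0, 0.03], [0, 0, 0]],
    [1, [0.022, 0, 0.03], [0, 0, 0]],
    [1, [0, 0, 0.03], [0, 0, 0]],
    [1, [0, 0, 0.03], [0, 0, 0]],
    [1, [0, 0, 0.02], [0, 0, 0]],
    [1, [0, 0, 0], [0, 0, 0]],
    [1, [0, 0, 0], [0, 0, 0]],
    [1, [0, 0, 0], [0, 0, 0]],
    [1, [0, 0, 0], [0, 0, 0]],
  ],
  grip_force=50,
)

```text
time: 38.05
eef_pos: [0.377, -0.3006, 0.0758]
tcp_rot: [0.713, 0.701, -0.0, 0.002]
contact_force: [-0.0, 0.2, 0.6]
opening: 1.001
finger_force: 0.0
```

```bash
python3 - <<'E'
from h import *
s=get_state();go(s,.3757,-.299,.016)
E
```

```text
turn z 0.0000 | shift mm [ 1.8 -1.5 59.8] | yaw now -0.018 tilt 0.23 q6 -0.87 t 38.0
```

Call:
move_arm(
  moves=[
    [1, [0.001, -0.001, 0.018], [0, 0, 0]],
    [1, [0, 0, 0.018], [0, 0, 0]],
    [1, [0, 0, 0.015], [0, 0, 0]],
    [1, [0, 0, 0.008], [0, 0, 0]],
    [1, [0, 0, 0], [0, 0, 0]],
    [1, [0, 0, 0], [0, 0, 0]],
    [0, [0, 0, 0], [0, 0, 0]],
    [0, [0, 0, 0], [0, 0, 0]],
    [0, [0, 0, 0], [0, 0, 0]],
    [0, [0, 0, 0], [0, 0, 0]],
  ],
)

```text
time: 38.88
eef_pos: [0.3753, -0.2986, 0.0153]
tcp_rot: [0.713, 0.701, -0.0, 0.001]
contact_force: [-0.2, 0.3, 0.4]
opening: 0.452
finger_force: 0.0
```

Call:
move_arm(
  moves=[
    [0, [0, 0, 0], [0, 0, 0]],
    [0, [0, 0, 0], [0, 0, 0]],
    [0, [0, 0, 0], [0, 0, 0]],
    [0, [0, 0, 0], [0, 0, 0]],
    [0, [0, 0, 0], [0, 0, 0]],
    [0, [0, 0, 0], [0, 0, 0]],
    [0, [0, 0, 0], [0, 0, 0]],
    [0, [0, 0, 0], [0, 0, 0]],
    [0, [0, 0, 0], [0, 0, 0]],
    [0, [0, 0, 0], [0, 0, 0]],
  ],
)

```text
time: 39.72
eef_pos: [0.3751, -0.2984, 0.0151]
tcp_rot: [0.713, 0.701, -0.0, 0.0]
contact_force: [-2.7, 0.7, 5.9]
opening: 0.241
finger_force: 49.0
```

```bash
python3 - <<'E'
from h import *
s=get_state();print(s["finger_force"],s["opening"],s["eef_pos"]);go(s,.5655,.0154,.17)
E
```

```text
49.046707302331924 0.2412641141497694 [ 0.37508696 -0.29843077  0.01510917]
turn z 0.0000 | shift mm [ 317.1  184.8 -155. ] | yaw now -0.018 tilt 0.02 q6 -0.87 t 39.7
```

Call:
move_arm(
  moves=[
    [0, [0, 0, -0.02], [0, 0, 0]],
    [0, [0, 0, -0.035], [0, 0, 0]],
    [0, [0, 0, -0.035], [0, 0, 0]],
    [0, [0, 0, -0.035], [0, 0, 0]],
    [0, [0.02, 0.012, -0.025], [0, 0, 0]],
    [0, [0.03, 0.017, -0.005], [0, 0, 0]],
    [0, [0.03, 0.018, 0], [0, 0, 0]],
    [0, [0.03, 0.018, 0], [0, 0, 0]],
    [0, [0.03, 0.018, 0], [0, 0, 0]],
    [0, [0.03, 0.018, 0], [0, 0, 0]],
  ],
)

```text
time: 40.55
eef_pos: [0.479, -0.1281, 0.1686]
tcp_rot: [0.713, 0.701, -0.0, -0.001]
contact_force: [0.6, -1.0, -1.8]
opening: 0.241
finger_force: 49.3
```

Call:
move_arm(
  moves=[
    [0, [0.03, 0.018, 0], [0, 0, 0]],
    [0, [0.03, 0.018, 0], [0, 0, 0]],
    [0, [0.03, 0.017, 0], [0, 0, 0]],
    [0, [0.03, 0.017, 0], [0, 0, 0]],
    [0, [0.02, 0.011, 0], [0, 0, 0]],
    [0, [0.007, 0.003, 0], [0, 0, 0]],
    [0, [0, 0, 0], [0, 0, 0]],
    [0, [0, 0, 0], [0, 0, 0]],
    [0, [0, 0, 0], [0, 0, 0]],
    [0, [0, 0, 0], [0, 0, 0]],
  ],
)

```text
time: 41.38
eef_pos: [0.5649, 0.0142, 0.1693]
tcp_rot: [0.714, 0.7, -0.0, -0.0]
contact_force: [-0.0, 0.4, -1.4]
opening: 0.236
finger_force: 49.3
```

```bash
python3 - <<'E'
from h import *
s=get_state();print(s["finger_force"],s["opening"],s["eef_pos"]);go(s,.5655,.0154,.0895,-.0177)
E
```

```text
49.332790821790695 0.23593297525004742 [0.56492854 0.01424648 0.16932196]
turn z -0.0018 | shift mm [ 1.2  0.6 79.8] | yaw now -0.019 tilt 0.04 q6 -0.13 t 41.4
```

Call:
move_arm(
  moves=[
    [0, [0.001, 0.001, 0.015], [0, 0, 0]],
    [0, [0, 0, 0.02], [0, 0, 0]],
    [0, [0, 0, 0.02], [0, 0, 0]],
    [0, [0, 0, 0.015], [0, 0, 0]],
    [0, [0, 0, 0.005], [0, 0, 0]],
    [0, [0, 0, 0.001], [0, 0, 0]],
    [0, [0, 0, 0], [0, 0, 0]],
    [0, [0, 0, 0], [0, 0, 0]],
    [0, [0, 0, 0], [0, 0, 0]],
    [0, [0, 0, 0], [0, 0, 0]],
  ],
)

```text
time: 42.22
eef_pos: [0.5674, 0.0163, 0.0949]
tcp_rot: [0.713, 0.701, 0.001, 0.001]
contact_force: [-0.1, -0.2, -0.8]
opening: 0.242
finger_force: 49.3
```

```bash
python3 - <<'E'
from h import *
s=get_state();print(s["contact_force"],s["eef_pos"]);go(s,.5655,.0154,.0895,-.0177)
E
```

```text
[-0.11405169 -0.18807974 -0.7869867 ] [0.56739177 0.01629716 0.09492932]
turn z -0.0002 | shift mm [-0.9 -1.9  5.4] | yaw now -0.018 tilt 0.13 q6 -0.13 t 42.2
```

Call:
move_arm(
  moves=[
    [0, [0, -0.001, 0.002], [0, 0, 0]],
    [0, [0, 0, 0.002], [0, 0, 0]],
    [0, [0, 0, 0.001], [0, 0, 0]],
    [0, [0, 0, 0.0005], [0, 0, 0]],
    [0, [0, 0, 0], [0, 0, 0]],
    [0, [0, 0, 0], [0, 0, 0]],
    [0, [0, 0, 0], [0, 0, 0]],
    [0, [0, 0, 0], [0, 0, 0]],
    [0, [0, 0, 0], [0, 0, 0]],
    [0, [0, 0, 0], [0, 0, 0]],
  ],
)

```text
time: 43.05
eef_pos: [0.5657, 0.0166, 0.0891]
tcp_rot: [0.713, 0.701, -0.0, -0.0]
contact_force: [-3.5, 2.1, 5.0]
opening: 0.242
finger_force: 50.0
```

```bash
python3 - <<'E'
from h import *
s=get_state();print(s["contact_force"],s["eef_pos"]);go(s,.5655,.0154,.0895,-.0177)
E
```

```text
[-3.50104512  2.07590416  5.03890626] [0.56565377 0.01655603 0.08914769]
turn z 0.0001 | shift mm [-1.2 -0.1 -0.4] | yaw now -0.018 tilt 0.02 q6 -0.13 t 43.0
```

Call:
move_arm(
  moves=[
    [0.3, [0, 0, 0], [0, 0, 0]],
    [0.4, [0, 0, 0], [0, 0, 0]],
    [0.5, [0, 0, 0], [0, 0, 0]],
    [0.7, [0, 0, 0], [0, 0, 0]],
    [0.8, [0, 0, 0], [0, 0, 0]],
    [0.8, [0, 0, -0.01], [0, 0, 0]],
    [0.8, [0, 0, -0.02], [0, 0, 0]],
    [0.8, [0, 0, -0.03], [0, 0, 0]],
    [0.8, [0, 0, -0.04], [0, 0, 0]],
    [0.8, [0, 0, -0.04], [0, 0, 0]],
  ],
)

```text
time: 43.88
eef_pos: [0.5648, 0.0166, 0.2293]
tcp_rot: [0.713, 0.701, -0.001, -0.001]
contact_force: [0.2, -0.0, -0.3]
opening: 0.8
finger_force: 0.0
```

Call:
move_arm(
  moves=[
    [0.8, [0, 0, -0.02], [0, 0, 0]],
    [0.8, [-0.03, 0, 0], [0, 0, 0]],
    [0.8, [-0.04, 0, 0], [0, 0, 0]],
    [0.8, [0, 0, 0], [0, 0, 0]],
    [0.8, [0, 0, 0], [0, 0, 0]],
    [0.8, [0, 0, 0], [0, 0, 0]],
    [0.8, [0, 0, 0], [0, 0, 0]],
    [0.8, [0, 0, 0], [0, 0, 0]],
    [0.8, [0, 0, 0], [0, 0, 0]],
    [0.8, [0, 0, 0], [0, 0, 0]],
  ],
)

```text
time: 44.72
eef_pos: [0.5643, -0.0527, 0.248]
tcp_rot: [0.713, 0.701, -0.0, -0.0]
contact_force: [-0.3, -0.9, -0.5]
opening: 0.805
finger_force: 0.0
```

```bash
python3 - <<'E'
from h import *
s,im,c=snap("w10");print(s["eef_pos"],yaw(s))
hsv=cv2.cvtColor(im,cv2.COLOR_RGB2HSV);H,S,V=[hsv[...,i] for i in range(3)]
rect(((H<8)|(H>172))&(S>150)&(V>70),c,.120,(322,116))
m=(S<60)&(V>110);m[:,:250]=0;m[:,400:]=0
rect(m,c,.074,(322,116))
E
```

```text
[ 0.56431396 -0.05270255  0.24802063] -0.016585418298750196
c [0.5672 0.0158] long 20.0 short 19.1 ang 1.554 bb (311, 104, 23, 25)
c [0.5653 0.0151] long 159.4 short 57.2 ang 1.554 bb (291, 29, 59, 165)
```

View pics/w10.png

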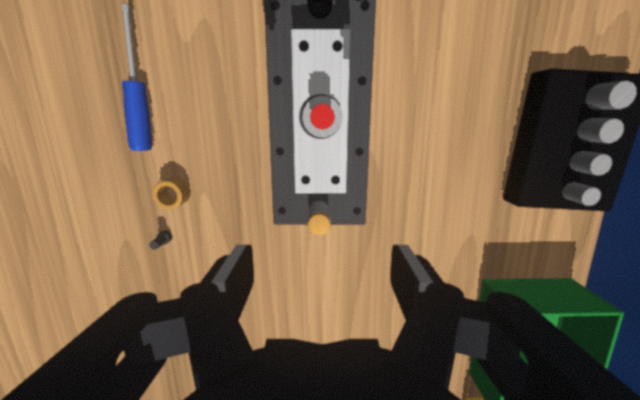

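The plug stands upright at (321,116), within 2 mm of the bridge's middle. The bridge is square and the arm is clear, so I'm handing in.

```bash
python3 -c "
from plant import *
print(sign_off())"
```

```text
the job is handed in; nothing more can be done
None
```

The stamping tool is rebuilt and handed in at about 45 s of the 144 s allowed. In the last wrist-camera views all three parts are on their seats, the bridge is square across both spacers, and the plug is upright within about 2 mm of its middle. The parts box was never touched, and `sign_off()` returned no verdict.

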